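# Set out the picture blocks on the leaning display rack

## Robot

A 6-joint arm with a two-finger parallel gripper is mounted at the origin on the work surface. World frame = base frame: x ahead of the robot, y to its left, z up, the work surface at z = 0. Lengths are in m, angles in rad, forces in N, time in s.
With the tool pointing down it reaches from about 0.275 to 0.825 m from the base axis. Payload 4.9 kg.
Tool frame: the origin (TCP) lies midway between the tips of the shut fingers; the grasp point (between the pads) lies 19 mm behind it; z points along the fingers, y is the line along which they close (so a half turn about z gives the same grasp; the last joint's range is limited). The gripper opens to 85 mm and grips with 20 to 120 N. Pads are 22 mm wide; open, the fingers measure 114 mm over their backs; the gripper's body (76 mm by 85 mm) begins 54 mm behind the grasp point. The pads swing forward as they close: fully open they stand 13 mm farther back than shut.
Start: joints at [1.046, 0.326, -0.193, 1.052, 0, 1.437], TCP at [0.21, 0.509, 0.231] pointing down, gripper open.
Joint ranges: [-2.65, 2.65], [-0.97, 1.79], [-1.3, 1.35], [-1.93, 2.1], [-1.47, 1.37], [-3.14, 3.14]. Speed limits (rad/s): [2.57, 2.57, 3.14, 3.14, 3.14, 3.14].

## Interface

Orientations are given as a unit quaternion [x, y, z, w].
In Python, from workcell import sensors, optics, workorder gives the robot as it stands.
- The arm moves only by the tool jog_arm, never from a script. Its argument "commands" is a list of rows, each a list of 7 numbers: the turn, a rotation vector about the tool's x, y, z in rad, then the shift along the tool's x, y, z in cm, then the finger opening in cm, from 0 to 8.54. A call has exactly 10 rows; each row is the pose to reach, as a shift and turn from the pose commanded when the call began, along the tool's axes at that moment; what a row does not reach only later rows make up. A row lasts 1/10 s, in which the tool goes at most 50 mm and 8.59 degrees, less where a joint would pass 70% of its speed; a pose out of reach is approached as far as the arm can. A call with a gripper value outside its range is refused whole. The fingers move at their own pace and stop on an object; "grip_force" is the grip in N (left out, the last holds). Time passes only in rows, so rows that repeat a pose let the fingers close, or fill a call up. It gives the time, the measured TCP pose, the force, the opening and the grip force at its end, in the units of the state.
- sensors.observe(): the state, without advancing time (a new reading comes with each control period).
- optics.grab_frame(name): name is "scene" or "top"; returns the picture (420x560x3 uint8, red, green, blue); there is no depth.
- optics.camera_info(name): a dict with "vfov" (degrees; the focal length in pixels is half the picture's height over the tangent of half this angle, whatever the lens; pixels are square), "cx", "cy" (the principal point, pixels), "xyz" and "orientation" of the camera in the world. Camera axes: x right, y down, z forward; pixel columns grow to the right and rows downward; lengths in m; the calibration is good to about 2 mm. A picture is of the moment at which its call begins. camera_info takes no time and is no camera call.
- workorder.job_done(): hands the job in; it is judged then, once.
The state is a dict: "time": time; "q": joint angles; "qvel": joint speeds; "effort": joint torques, N m; "eef_pos": TCP position; "orientation": TCP orientation; "force": force on the tool from outside, world axes, zero at the start; "ft_torque": the same for the moment, N m; "gripper_width": opening from 0.0 (shut) to 1.0 (fully open); "gripper_force": force on a finger pad.
Only numpy, scipy, OpenCV 4.12 (cv2) and the standard library are available. Lean on these libraries where they do the work, as an engineer would, in place of code of your own. Each camera call takes 0.05 s, during which the arm holds its last target. There are 200 camera calls.

## Task

Set the four wooden picture blocks in one neat row on the leaning display rack, in order of height with the tallest at the left as seen from the robot and the shortest at the right. Tuck each block's foot behind the rack's lip and lean it back against the backboard, fully down on the seat, picture facing out over the lip, with the whole block on the rack and no gap wider than 2 cm between neighbours. Leave everything else on the table where it is.

Things in the scene. Friction and masses are not known exactly. Their poses are not given: they have to be found in the camera images.
- ledge: wooden display ledge, 360 mm long (fixed). Axes: z up the backboard, tipped 0.42 rad from vertical towards the robot; y level along the ledge, to the robot's left; x out of the backboard, away from the robot. Origin: mid-length, where backboard front meets seat, 48 mm above the table. Seat z = 0, x 0 to 34 mm. Backboard x -10 to 0, up to z 52 mm. Lip x 34 to 44 mm, up to z 14 mm. No end walls.
- rack: the display rack that carries the ledge (fixed); origin on the table under the middle of its length, axes level: x towards the picture side, away from the robot, y along the ledge. Its flat base is 150 x 360 mm and 12 mm thick; the ledge's origin is 15 mm behind (-x) and 48 mm above this point
- tallest_center (a point): centre (half-way up, 72 mm above its foot) of the tallest of four plywood picture blocks: 144 mm tall, 70 mm wide, 26 mm thick, about 144 g. Starts standing loose on its 70 x 26 mm foot. z up the block, y along its width, x through its thickness, out of the face with the printed flower (at the start roughly away from the robot)
- tallest_picture (a point): middle of the picture face of the tallest block, 13 mm along x from its centre
- taller_center (a point): centre (half-way up, 64 mm above its foot) of the taller of four plywood picture blocks: 128 mm tall, 70 mm wide, 26 mm thick, about 128 g. Starts standing loose on its 70 x 26 mm foot. z up the block, y along its width, x through its thickness, out of the face with the printed flower (at the start roughly away from the robot)
- taller_picture (a point): middle of the picture face of the taller block, 13 mm along x from its centre
- shorter_center (a point): centre (half-way up, 56 mm above its foot) of the shorter of four plywood picture blocks: 112 mm tall, 70 mm wide, 26 mm thick, about 112 g. Starts standing loose on its 70 x 26 mm foot. z up the block, y along its width, x through its thickness, out of the face with the printed flower (at the start roughly away from the robot)
- shorter_picture (a point): middle of the picture face of the shorter block, 13 mm along x from its centre
- shortest_center (a point): centre (half-way up, 48 mm above its foot) of the shortest of four plywood picture blocks: 96 mm tall, 70 mm wide, 26 mm thick, about 96 g. Starts standing loose on its 70 x 26 mm foot. z up the block, y along its width, x through its thickness, out of the face with the printed flower (at the start roughly away from the robot)
- shortest_picture (a point): middle of the picture face of the shortest block, 13 mm along x from its centre
- paint_jar: small closed paint jar with a white lid, 52 mm across, 58 mm tall, standing among the blocks; origin at the centre of its underside. Not part of the job
- sanding_block: cork sanding block 34 x 66 x 26 mm high, lying among the blocks; origin at the centre of its underside. Not part of the job
- brush_jar: open glass jar 76 mm across, 90 mm tall, with paint brushes standing in it up to 230 mm high; origin at the centre of its underside. Not part of the job
- craft_box: open plywood craft box 150 x 110 x 70 mm high; origin at the centre of its underside. Not part of the job
- flat_brush: paint brush 200 mm long, lying on the table; origin at its middle, underside. Not part of the job
- glue_bottle: white glue bottle 60 mm across, 150 mm tall; origin at the centre of its underside. Not part of the job
- tape_roll: cardboard tape roll lying flat, 84 mm across, 25 mm high; origin at the centre of its underside. Not part of the job
There are look-alikes about, which are no part of the job. Leave any orange look-alike of the part that bears taller_center alone.

How it is judged:
At the end, for the whole second after the job is handed in: All four blocks rest on the seat (5 mm) behind the lip, leaning on the backboard (within 0.16 rad of it, centre 8 to 18.5 mm out), picture outward, overhanging the ledge ends by at most 2 mm, tallest at the left (+y of the ledge) to shortest, neighbours' centres 67 to 92 mm apart (z of tallest_center in the frame of ledge between 0.068 and 0.077 m and x of tallest_center in the frame of ledge between 0.008 and 0.0185 m and y of tallest_center in the frame of ledge between -0.147 and 0.147 m and x of each of tallest_picture, taller_picture, shorter_picture, shortest_picture in the frame of ledge above 0.018 m and angle between the z axis of each of tallest_center, taller_center, shorter_center, shortest_center and the z axis of ledge, either way round below 0.16 rad and z of taller_center in the frame of ledge between 0.06 and 0.069 m and x of taller_center in the frame of ledge between 0.008 and 0.0185 m and y of taller_center in the frame of ledge between -0.147 and 0.147 m and z of shorter_center in the frame of ledge between 0.052 and 0.061 m and x of shorter_center in the frame of ledge between 0.008 and 0.0185 m and y of shorter_center in the frame of ledge between -0.147 and 0.147 m and z of shortest_center in the frame of ledge between 0.044 and 0.053 m and x of shortest_center in the frame of ledge between 0.008 and 0.0185 m and y of shortest_center in the frame of ledge between -0.147 and 0.147 m and y of tallest_center in the frame of taller_center between 0.067 and 0.092 m and y of taller_center in the frame of shorter_center between 0.067 and 0.092 m and y of shorter_center in the frame of shortest_center between 0.067 and 0.092 m); the robot touches nothing.
It fails at once if a bystander (paint jar, sanding block, brush jar, craft box, flat brush, glue bottle, tape roll) is moved more than 3 cm (distance of any of paint_jar, sanding_block, brush_jar, craft_box, flat_brush, glue_bottle, tape_roll from where it was at the start of the episode above 0.03 m).
It also fails if it takes over 72 s, if anything falls off the work surface, if the arm or the gripper's body presses on something with over 40 N, if the wrist force passes 120 N, or if a joint passes its speed limit or range.

## Working session

There is one attempt and no reset: what is moved stays moved. The work goes in short steps, Python scripts to look and compute and a tool call to move; the robot and the scene stay as the last step left them, time stands still between calls to the robot, and variables do not carry over. Pictures are saved under pics/ and viewed, at most 10 in all, crops included, and the job is handed in when it is done.

Besides the shell and the picture viewer there is one more tool, called after ">>>" as name([rows], argument=value, ...), one row to a line, values as JSON. jog_arm: Moves the arm, as the interface text tells. Its arguments: {"type":"object","properties":{"commands":{"type":"array","items":{"type":"array","items":{"type":"number"}}},"grip_force":{"type":"number"}},"required":["commands"]}

```bash
mkdir -p pics; python3 - <<'E'
from workcell import sensors, optics
import cv2
s=sensors.observe();print(s['time'],s['eef_pos'],s['orientation'],s['gripper_width'])
for n in("scene","top"):
    print(n,optics.camera_info(n))
    im=optics.grab_frame(n)
    cv2.imwrite(f'pics/{n}0.png',cv2.resize(im[:,:,::-1],(800,600),interpolation=cv2.INTER_CUBIC))
    cv2.imwrite(f'pics/raw_{n}0.png',im[:,:,::-1])
E
```

```text
0.0 [0.20918134 0.50803691 0.23049591] [ 1.94161397e-01  9.80969220e-01 -8.05742810e-04 -3.01826374e-04] 1.0020486895565976
scene {'vfov': 54.786206032269554, 'cx': 278.58303016030777, 'cy': 210.7579102947782, 'xyz': array([ 0.99756993, -0.82931574,  0.71881698]), 'orientation': array([ 0.86082814,  0.24056656, -0.13240486, -0.42845256])}
top {'vfov': 43.320591184852105, 'cx': 283.9421000203062, 'cy': 209.2405507998797, 'xyz': array([ 0.46965905, -0.12741248,  1.5483921 ]), 'orientation': array([-0.7040972 ,  0.70940792, -0.01882145,  0.02516506])}
```

View pics/scene0.png

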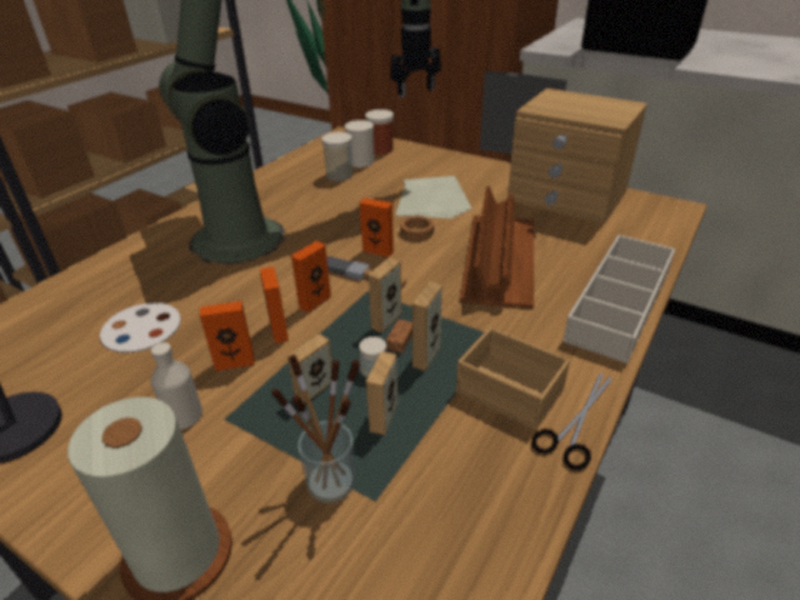

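View pics/top0.png

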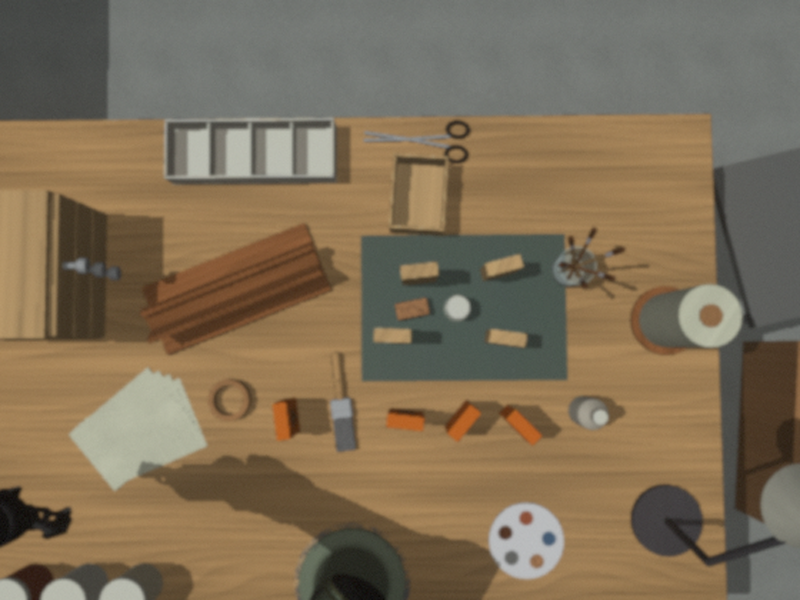

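The top view shows four plywood blocks on the dark mat, at about (419,271), (504,266), (392,336) and (508,338) in the 800x600 picture. The orange look-alikes are at (285,419), (406,420), (463,421) and (521,425). They are the wrong colour, and orange look-alikes are to be left alone, so the plywood blocks are the targets. I'll confirm in enlarged crops.

```bash
python3 - <<'E'
import cv2
t=cv2.imread('pics/raw_top0.png');s=cv2.imread('pics/raw_scene0.png')
def crop(im,x,y,w,h,k,n):
    c=cv2.resize(im[y:y+h,x:x+w],None,fx=k,fy=k,interpolation=cv2.INTER_CUBIC)
    c=cv2.convertScaleAbs(c,alpha=1.3)
    for i in range(0,w,20): cv2.putText(c,str(x+i),(i*k,10),0,.35,(255,255,0));cv2.line(c,(i*k,12),(i*k,18),(255,255,0))
    for j in range(0,h,20): cv2.putText(c,str(y+j),(0,j*k+4),0,.35,(255,255,0));cv2.line(c,(24,j*k),(30,j*k),(255,255,0))
    cv2.imwrite(n,c)
crop(t,250,170,130,85,6,'pics/c_mat.png')
crop(t,90,145,155,110,5,'pics/c_rack.png')
crop(s,190,165,140,145,4,'pics/c_scene.png')
crop(s,310,120,80,100,6,'pics/c_srack.png')
E
```

```text
(no output)
```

View pics/c_mat.png

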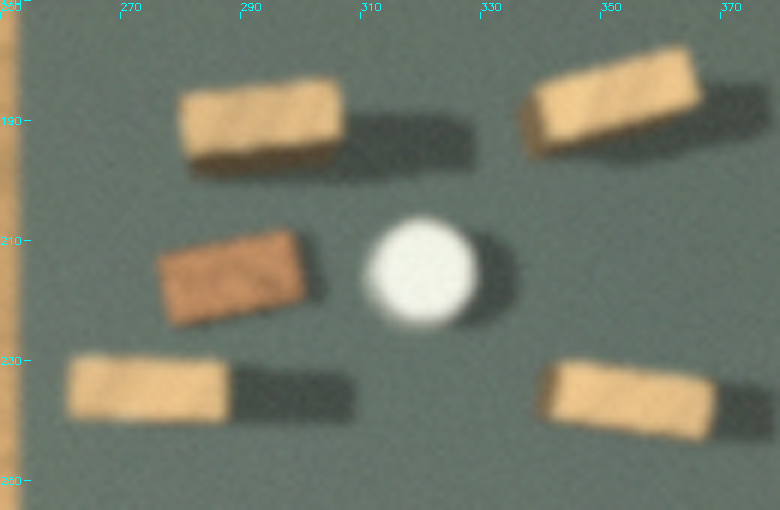

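View pics/c_rack.png

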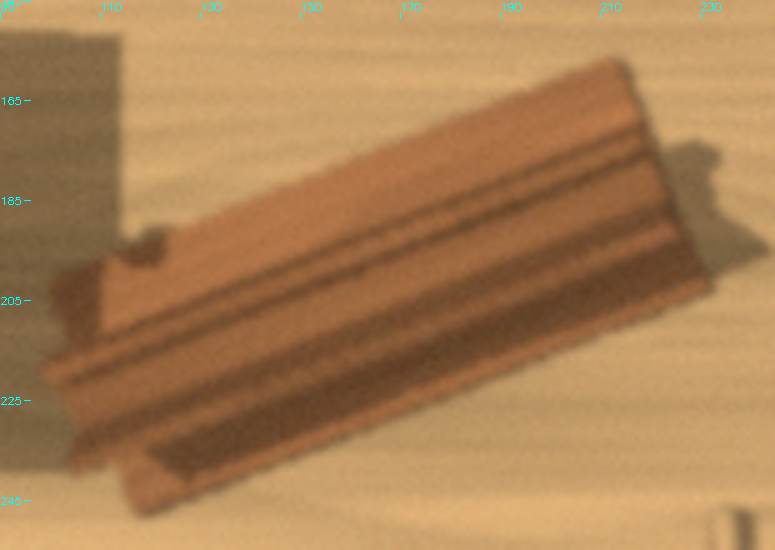

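View pics/c_scene.png

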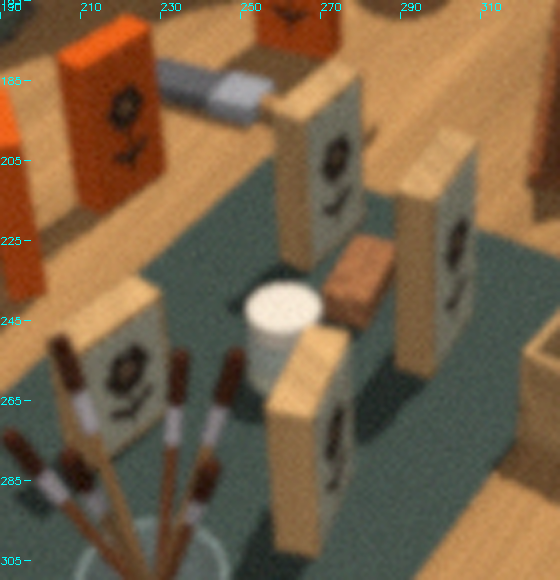

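The mat crop shows the four block tops and, with the scene crop, every flower facing away from the robot. The tallest looks like (293,190), and the orange ones stand outside the mat. Next I fit the poses.

```bash
cat > h.py <<'E'
import numpy as np
from scipy.optimize import least_squares
from scipy.spatial.transform import Rotation as R
from workcell import optics
TILT=R.from_euler('y',-0.42)
def proj(n,P):
    c=optics.camera_info(n); f=210/np.tan(np.radians(c['vfov']/2))
    p=R.from_quat(c['orientation']).inv().apply(np.atleast_2d(P)-c['xyz'])
    return np.c_[f*p[:,0]/p[:,2]+c['cx'],f*p[:,1]/p[:,2]+c['cy']]
def place(v,P): return R.from_euler('z',v[2]).apply(P)+[v[0],v[1],0]
def led(P): return TILT.apply(np.atleast_2d(P))+[-.015,0,.048]
E
cat > fit.py <<'E'
from h import *
T=lambda a:np.array(a)/6+[250,170]; S=lambda a:np.array(a)/4+[190,165]; K=lambda a:np.array(a)/5+[90,145]
tops=dict(A=[(180,93),(340,79),(344,140),(189,156)],B=[(536,88),(686,47),(702,102),(550,142)],
 C=[(70,357),(230,362),(229,422),(68,418)],D=[(559,361),(715,380),(703,440),(550,417)])
sc=dict(A=[(433,198),(430,378)],B=[(313,415),(318,556)],C=[(303,125),(303,270)],D=[(160,292),(168,430)])
for k in tops:
  for h in(.144,.128,.112,.096):
    c=np.array([(.013,.035,h),(.013,-.035,h),(-.013,-.035,h),(-.013,.035,h)])
    e=np.array([(.013,.035 if k=='D' and 0 else -.035,z) for z in(h,0)])
    if k=='D': e[:,1]=.035
    f=lambda v:np.r_[(proj('top',place(v,c))-T(tops[k])).ravel(),(proj('scene',place(v,e))-S(sc[k])).ravel()]
    r=least_squares(f,[.5,0,0]); print(k,h,r.x.round(4),'rms',np.sqrt(np.mean(r.fun**2)).round(2))
b=np.array([(.075,-.18,.012),(-.075,-.18,.012),(-.075,.18,.012)])
l=led([(.044,-.18,.014),(.044,.18,.014),(-.01,-.18,.052),(-.01,.18,.052)])
P=np.r_[b,l]; px=K([(620,58),(712,285),(145,515),(640,128),(42,370),(682,238),(70,475)])
r=least_squares(lambda v:(proj('top',place(v,P))-px).ravel(),[.5,.3,.35],loss='soft_l1')
print('rack',r.x.round(4)); print((proj('top',place(r.x,P))-px).round(1).tolist())
E
python3 fit.py
```

```text
A 0.144 [ 0.6103 -0.1409  0.1153] rms 0.6
A 0.128 [ 0.6105 -0.1393  0.1032] rms 1.84
A 0.112 [ 0.6107 -0.1376  0.09  ] rms 3.31
A 0.096 [ 0.6109 -0.1359  0.0755] rms 4.77
B 0.144 [ 0.6228 -0.3034  0.291 ] rms 3.24
B 0.128 [ 0.6226 -0.3029  0.2909] rms 1.58
B 0.112 [ 0.6224 -0.3023  0.2909] rms 0.64
B 0.096 [ 0.6221 -0.3017  0.2909] rms 1.95
C 0.144 [ 0.4904 -0.0916 -0.0102] rms 1.82
C 0.128 [ 0.4896 -0.0898 -0.0219] rms 0.65
C 0.112 [ 0.4889 -0.088  -0.0344] rms 1.24
C 0.096 [ 0.4882 -0.0862 -0.0478] rms 2.53
D 0.144 [ 0.4863 -0.3111 -0.3459] rms 4.7
D 0.128 [ 0.4856 -0.3114 -0.2912] rms 3.26
D 0.112 [ 0.4849 -0.3115 -0.2392] rms 2.03
D 0.096 [ 0.4843 -0.3116 -0.19  ] rms 1.49
rack [0.5873 0.2295 0.3745]
[[0.2, -0.4], [0.6, 1.5], [-1.2, 1.6], [0.1, -0.0], [-0.3, -0.6], [-0.4, -1.1], [0.7, 0.0]]
```

View pics/c_srack.png

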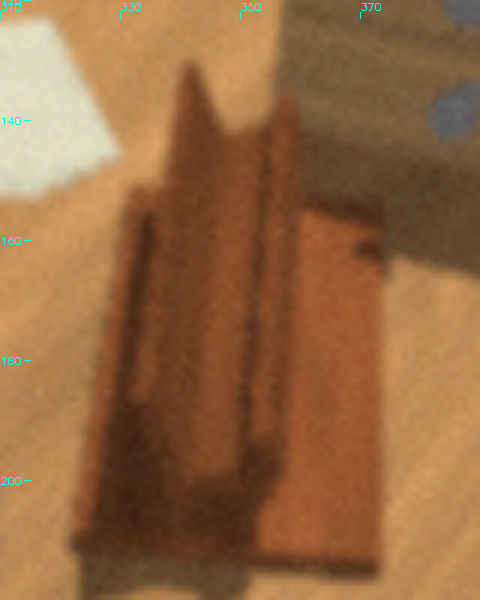

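```bash
cat >> fit.py <<'E'
print('--')
h=.096;c=np.array([(.013,.035,h),(.013,-.035,h),(-.013,-.035,h),(-.013,.035,h)])
f=lambda v:np.r_[(proj('top',place(v,c))-T(tops['D'])).ravel(),(proj('scene',place(v,[(.013,.035,h)]))-S([sc['D'][0]])).ravel()]
r=least_squares(f,[.5,0,0]);print('D',r.x,r.fun.round(1))
b2=np.array([(.075,.18,.012),(.075,-.18,.012),(-.075,-.18,.012)])
l2=led([(-.005,.18,.052),(.044,.18,.014)])
px2=np.array([(382,207),(380,560),(75,540),(190,62),(290,95)])/6+[310,120]
P2=np.r_[b2,l2]
f=lambda v:np.r_[(proj('top',place(v,P))-px).ravel(),(proj('scene',place(v,P2))-px2).ravel()]
r=least_squares(f,[.58,.23,.37],loss='soft_l1');print('rack',r.x.round(4));print(f(r.x).reshape(-1,2).round(1).tolist())
E
python3 fit.py | sed -n '/--/,$p'
cat > go.py <<'E'
# go.py targets -> rows relative to current pose
import sys
from h import *
from workcell import sensors
M=np.array([[0,1,0],[1,0,0],[0,0,-1.]])
RACK=[.5873,.2295,.3745]
BL=dict(A=(.6103,-.1409,.1153,.144,.1125),C=(.4896,-.0898,-.0219,.128,.0375),B=(.6224,-.3023,.2909,.112,-.0375),D=(.4845,-.311,-.125,.096,-.1125))
def pick(k,dz):
    x,y,w,h,_=BL[k]; return R.from_matrix(R.from_euler('z',w).as_matrix()@M),np.array([x,y,h-.038+dz])
def rackp(k,x,dz,dy=0):
    *_,h,y=BL[k]; Bm=(R.from_euler('z',RACK[2])*TILT).as_matrix()
    return R.from_matrix(Bm@M),place(RACK,led([x,y+dy,h-.038+dz]))[0]
def show(*ts):
    s=sensors.observe(); R0=R.from_quat(s['orientation']); p0=s['eef_pos']
    print('t',s['time'],'p',p0.round(4),'F',s['force'].round(1),'w',round(s['gripper_width'],3),'gf',np.round(s['gripper_force'],1))
    for Rt,p in ts: print((R0.inv()*Rt).as_rotvec().round(3).tolist(),(R0.inv().apply(p-p0)*100).round(2).tolist(), p.round(3))
E
python3 -c "
from go import *
show(pick('A',.1),pick('A',0))"
```

```text
--
D [ 0.48381936 -0.30951657 -0.15224546] [ 0.1 -0.2 -0.6  0.3  0.1 -0.3  0.3 -0.1 -0.3 -0. ]
rack [0.5895 0.23   0.3755]
[[0.0, -1.2], [0.4, 0.7], [-1.3, 0.9], [-0.1, -0.9], [-0.4, -1.3], [-0.6, -1.9], [0.6, -0.7], [-1.4, -1.0], [-0.7, 0.6], [-2.3, -0.7], [-0.5, 0.3], [-0.0, -0.3]]
t 0.1 p [0.2092 0.5081 0.2306] F [ 0.6 -0.4  0.2] w 0.999 gf 0.0
[-0.001, 0.001, 1.065] [-61.8, -44.73, 2.52] [ 0.61  -0.141  0.206]
[-0.001, 0.001, 1.065] [-61.81, -44.71, 12.52] [ 0.61  -0.141  0.106]
```

>>> jog_arm([
  [0,0,1.065,-61.8,-44.7,2.5,6],
  [0,0,1.065,-61.8,-44.7,2.5,6],
  [0,0,1.065,-61.8,-44.7,2.5,6],
  [0,0,1.065,-61.8,-44.7,2.5,6],
  [0,0,1.065,-61.8,-44.7,2.5,6],
  [0,0,1.065,-61.8,-44.7,2.5,6],
  [0,0,1.065,-61.8,-44.7,2.5,6],
  [0,0,1.065,-61.8,-44.7,2.5,6],
  [0,0,1.065,-61.8,-44.7,2.5,6],
  [0,0,1.065,-61.8,-44.7,2.5,6],
], grip_force=40)

```text
time: 1.1
eef_pos: [0.4728, 0.0816, 0.2147]
orientation: [0.665, 0.746, 0.0, -0.0]
force: [1.2, 1.0, 0.1]
gripper_width: 0.701
gripper_force: 0.0
```

```bash
sed -i 's/^RACK=.*/RACK=[.5875,.2297,.375]/; s/D=(.4845,-.311,-.125/D=(.484,-.310,-.15/' go.py; python3 -c "
from go import *
show(pick('A',.1),pick('A',0))"
```

```text
t 1.1 p [0.4728 0.0816 0.2147] F [1.2 1.  0.1] w 0.701 gf 0.0
[-0.0, -0.0, -0.001] [-23.67, 11.11, 0.87] [ 0.61  -0.141  0.206]
[-0.0, -0.0, -0.001] [-23.68, 11.11, 10.87] [ 0.61  -0.141  0.106]
```

>>> jog_arm([
  [0,0,0,-23.7,11.1,0.9,6],
  [0,0,0,-23.7,11.1,0.9,6],
  [0,0,0,-23.7,11.1,0.9,6],
  [0,0,0,-23.7,11.1,0.9,6],
  [0,0,0,-23.7,11.1,0.9,6],
  [0,0,0,-23.7,11.1,0.9,6],
  [0,0,0,-23.7,11.1,0.9,6],
  [0,0,0,-23.7,11.1,0.9,6],
  [0,0,0,-23.7,11.1,0.9,6],
  [0,0,0,-23.7,11.1,0.9,6],
])

```text
time: 2.1
eef_pos: [0.6093, -0.1376, 0.2064]
orientation: [0.665, 0.747, 0.0, -0.0]
force: [0.9, -0.2, 0.4]
gripper_width: 0.699
gripper_force: 0.0
```

```bash
python3 -c "
from go import *
show(pick('A',.1),pick('A',0))"
```

```text
t 2.1 p [ 0.6093 -0.1376  0.2064] F [ 0.9 -0.2  0.4] w 0.699 gf 0.0
[0.0, -0.0, 0.002] [-0.34, 0.06, 0.04] [ 0.61  -0.141  0.206]
[0.0, -0.0, 0.002] [-0.34, 0.06, 10.04] [ 0.61  -0.141  0.106]
```

>>> jog_arm([
  [0,0,0,-0.3,0.1,5,6],
  [0,0,0,-0.3,0.1,10,6],
  [0,0,0,-0.3,0.1,10,6],
  [0,0,0,-0.3,0.1,10,6],
  [0,0,0,-0.3,0.1,10,1.5],
  [0,0,0,-0.3,0.1,10,1.5],
  [0,0,0,-0.3,0.1,10,1.5],
  [0,0,0,-0.3,0.1,10,1.5],
  [0,0,0,-0.3,0.1,10,1.5],
  [0,0,0,-0.3,0.1,10,1.5],
], grip_force=40)

```text
time: 3.1
eef_pos: [0.6129, -0.1427, 0.1089]
orientation: [0.665, 0.747, 0.001, 0.002]
force: [-0.6, 0.1, 6.6]
gripper_width: 0.304
gripper_force: 40.3
```

```bash
python3 -c "
from go import *
show(pick('A',.16),rackp('A',.017,.12),rackp('A',.017,.06))"
```

```text
t 3.1 p [ 0.6129 -0.1427  0.1089] F [-0.6  0.1  6.6] w 0.304 gf 40.3
[0.004, 0.002, -0.0] [0.17, -0.17, -15.71] [ 0.61  -0.141  0.266]
[-0.414, 0.057, -0.256] [45.77, -9.93, -15.38] [0.461 0.301 0.261]
[-0.414, 0.057, -0.256] [46.41, -7.59, -9.9] [0.484 0.31  0.207]
```

>>> jog_arm([
  [0,0,0,0,0,-4,1.5],
  [0,0,0,0,0,-8,1.5],
  [0,0,0,0,0,-12,1.5],
  [0,0,0,0,0,-16,1.5],
  [-0.041,0.006,-0.026,4.6,-1,-16,1.5],
  [-0.083,0.011,-0.051,9.2,-2,-16,1.5],
  [-0.124,0.017,-0.077,13.7,-3,-15.8,1.5],
  [-0.166,0.023,-0.102,18.3,-4,-15.7,1.5],
  [-0.207,0.028,-0.128,22.9,-5,-15.6,1.5],
  [-0.248,0.034,-0.154,27.5,-6,-15.6,1.5],
])

```text
time: 4.1
eef_pos: [0.5191, 0.1258, 0.263]
orientation: [0.6, 0.79, 0.105, 0.07]
force: [1.2, 0.2, -1.2]
gripper_width: 0.299
gripper_force: 39.7
```

```bash
python3 -c "
from go import *
show(rackp('A',.017,.10),rackp('A',.017,.06))"
```

```text
t 4.1 p [0.5191 0.1258 0.263 ] F [ 1.2  0.2 -1.2] w 0.299 gf 39.7
[-0.166, 0.02, -0.102] [18.48, -0.64, 2.17] [0.469 0.304 0.243]
[-0.166, 0.02, -0.102] [18.59, 0.02, 6.12] [0.484 0.31  0.207]
```

>>> jog_arm([
  [-0.04,0.005,-0.025,4.6,-0.2,0.5,1.5],
  [-0.08,0.01,-0.05,9.2,-0.3,1.1,1.5],
  [-0.12,0.015,-0.075,13.8,-0.5,1.6,1.5],
  [-0.166,0.02,-0.102,18.3,-0.6,2.2,1.5],
  [-0.166,0.02,-0.102,18.3,-0.6,2.2,1.5],
  [-0.166,0.02,-0.102,18.3,-0.6,2.2,1.5],
  [-0.166,0.02,-0.102,18.3,-0.6,2.2,1.5],
  [-0.166,0.02,-0.102,18.3,-0.6,2.2,1.5],
  [-0.166,0.02,-0.102,18.3,-0.6,2.2,1.5],
  [-0.166,0.02,-0.102,18.3,-0.6,2.2,1.5],
])

```text
time: 5.1
eef_pos: [0.4711, 0.2998, 0.2419]
orientation: [0.552, 0.808, 0.171, 0.117]
force: [0.0, 0.1, -1.9]
gripper_width: 0.298
gripper_force: 39.9
```

```bash
python3 -c "
from go import *
import cv2
show(rackp('A',.017,.10),rackp('A',.017,.03),rackp('A',.017,.002))
a=optics.grab_frame('scene')[100:225,280:400,::-1]
cv2.imwrite('pics/held.png',cv2.resize(cv2.convertScaleAbs(a,alpha=1.4),None,fx=4.7,fy=4.7,interpolation=2))"
```

```text
t 5.1 p [0.4711 0.2998 0.2419] F [ 0.   0.1 -1.9] w 0.298 gf 39.9
[-0.003, 0.001, -0.002] [0.46, -0.03, -0.14] [0.469 0.304 0.243]
[-0.003, 0.001, -0.002] [0.47, -0.01, 6.86] [0.495 0.314 0.179]
[-0.003, 0.001, -0.002] [0.47, 0.0, 9.66] [0.506 0.318 0.154]
```

View pics/held.png

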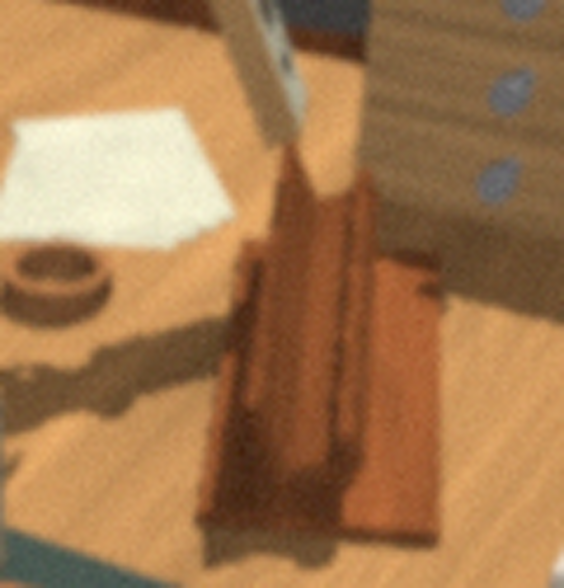

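The block is held upright at the ledge tilt, above the left slot. Its foot is at about (285,140) and the backboard spike at (292,150). I'll lower it.

>>> jog_arm([
  [0,0,0,0.5,0,2,1.5],
  [0,0,0,0.5,0,4,1.5],
  [0,0,0,0.5,0,6,1.5],
  [0,0,0,0.5,0,7,1.5],
  [0,0,0,0.5,0,7.5,1.5],
  [0,0,0,0.5,0,8,1.5],
  [0,0,0,0.5,0,8.4,1.5],
  [0,0,0,0.5,0,8.8,1.5],
  [0,0,0,0.5,0,9,1.5],
  [0,0,0,0.5,0,9.2,1.5],
])

```text
time: 6.15
eef_pos: [0.5034, 0.3191, 0.1578]
orientation: [0.551, 0.808, 0.171, 0.116]
force: [-0.6, 0.8, -1.2]
gripper_width: 0.299
gripper_force: 39.9
```

```bash
python3 -c "
from go import *
import cv2
show(rackp('A',.017,.002))
a=optics.grab_frame('scene')[100:225,280:400,::-1]
cv2.imwrite('pics/low.png',cv2.resize(cv2.convertScaleAbs(a,alpha=1.4),None,fx=4.7,fy=4.7,interpolation=2))"
```

```text
t 6.15 p [0.5034 0.3191 0.1578] F [-0.6  0.8 -1.2] w 0.299 gf 39.9
[-0.003, 0.0, -0.0] [-0.15, 0.01, 0.47] [0.506 0.318 0.154]
```

View pics/low.png

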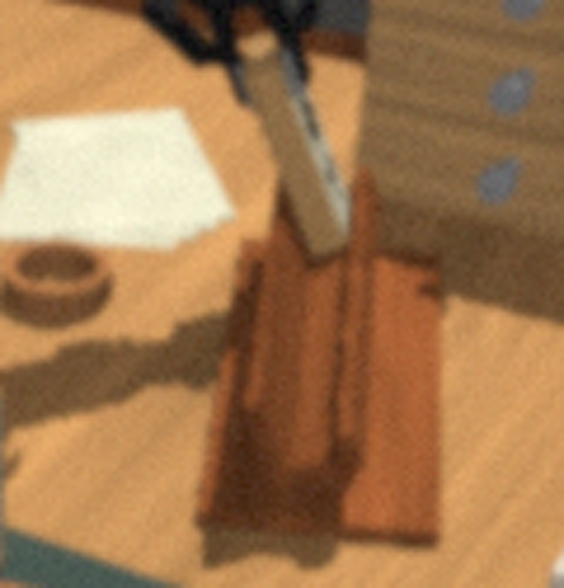

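The foot is at about (325,245), behind the lip and with no contact yet. I'll finish lowering, release and retreat.

>>> jog_arm([
  [0,0,0,-0.15,0,0.2,1.5],
  [0,0,0,-0.15,0,0.5,1.5],
  [0,0,0,-0.15,0,0.5,1.5],
  [0,0,0,-0.15,0,0.5,5],
  [0,0,0,-0.15,0,0.5,5],
  [0,0,0,-0.15,0,0.5,5],
  [0,0,0,-0.15,0,0.5,5],
  [0,0,0,-0.15,0,-2.5,5],
  [0,0,0,-0.15,0,-7,5],
  [0,0,0,-0.15,0,-12,5],
])

```text
time: 7.2
eef_pos: [0.4574, 0.2992, 0.2672]
orientation: [0.551, 0.809, 0.17, 0.116]
force: [1.5, 0.3, 0.5]
gripper_width: 0.588
gripper_force: 0.0
```

```bash
python3 -c "
from go import *
import cv2
show(pick('C',.1),pick('C',0))
a=optics.grab_frame('scene')[100:225,280:400,::-1]
b=optics.grab_frame('top')[140:265,90:250,::-1]
c=np.hstack([cv2.resize(i,None,fx=2.8,fy=4.7,interpolation=2) if 0 else cv2.resize(i,None,fx=2.8,fy=2.8,interpolation=2) for i in(a,b)])
cv2.imwrite('pics/after.png',cv2.convertScaleAbs(c,alpha=1.4))"
```

```text
t 7.2 p [0.4574 0.2992 0.2672] F [1.5 0.3 0.5] w 0.588 gf 0.0
[0.408, -0.082, 0.39] [-37.38, -13.38, 2.56] [ 0.49 -0.09  0.19]
[0.408, -0.082, 0.39] [-37.38, -17.4, 11.72] [ 0.49 -0.09  0.09]
```

View pics/after.png

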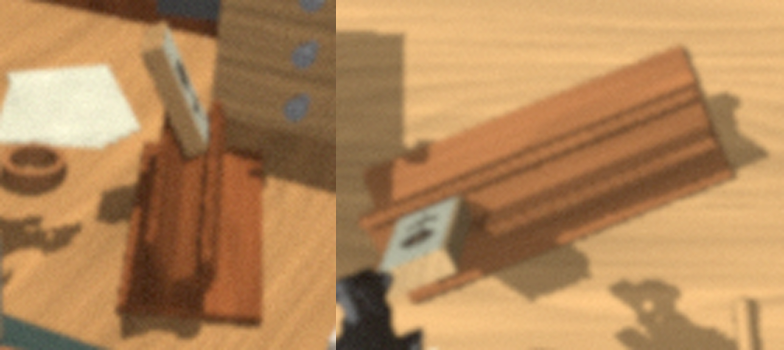

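The tallest block leans in the left slot, picture outward and foot behind the lip (about (200,150) in the left half). Next is the taller block, C.

>>> jog_arm([
  [0.05,-0.01,0.05,-4.7,-1.7,-1,6],
  [0.1,-0.02,0.1,-9.4,-3.4,-1,6],
  [0.15,-0.03,0.15,-14,-5,-0.5,6],
  [0.2,-0.04,0.2,-18.7,-6.7,0,6],
  [0.25,-0.05,0.25,-23.4,-8.4,0.5,6],
  [0.3,-0.06,0.29,-28,-10,1,6],
  [0.36,-0.07,0.34,-32.7,-11.7,2,6],
  [0.408,-0.082,0.39,-37.4,-13.4,2.6,6],
  [0.408,-0.082,0.39,-37.4,-13.4,2.6,6],
  [0.408,-0.082,0.39,-37.4,-13.4,2.6,6],
])

```text
time: 8.3
eef_pos: [0.4909, -0.09, 0.1881]
orientation: [0.715, 0.699, 0.001, -0.0]
force: [0.1, 0.3, 0.6]
gripper_width: 0.702
gripper_force: 0.0
```

```bash
python3 -c "
from go import *
show(pick('C',.1),pick('C',0))"
```

```text
t 8.3 p [ 0.4909 -0.09    0.1881] F [0.1 0.3 0.6] w 0.702 gf 0.0
[0.001, -0.002, -0.002] [0.02, -0.13, -0.19] [ 0.49 -0.09  0.19]
[0.001, -0.002, -0.002] [-0.0, -0.14, 9.81] [ 0.49 -0.09  0.09]
```

>>> jog_arm([
  [0,0,0,0,-0.1,5,6],
  [0,0,0,0,-0.1,9.8,6],
  [0,0,0,0,-0.1,9.8,6],
  [0,0,0,0,-0.1,9.8,6],
  [0,0,0,0,-0.1,9.8,1.5],
  [0,0,0,0,-0.1,9.8,1.5],
  [0,0,0,0,-0.1,9.8,1.5],
  [0,0,0,0,-0.1,9.8,1.5],
  [0,0,0,0,-0.1,9.8,1.5],
  [0,0,0,0,-0.1,9.8,1.5],
], grip_force=40)

```text
time: 9.3
eef_pos: [0.492, -0.0894, 0.0938]
orientation: [0.715, 0.7, 0.002, 0.002]
force: [-1.8, 0.3, 8.2]
gripper_width: 0.3
gripper_force: 39.0
```

```bash
python3 -c "
from go import *
show(pick('C',.16),rackp('C',.017,.12),rackp('C',.017,.06))"
```

```text
t 9.3 p [ 0.492  -0.0894  0.0938] F [-1.8  0.3  8.2] w 0.3 gf 39.0
[0.007, -0.0, 0.001] [-0.04, -0.13, -15.62] [ 0.49 -0.09  0.25]
[-0.408, 0.084, -0.39] [32.28, -0.32, -15.28] [0.495 0.233 0.247]
[-0.408, 0.084, -0.39] [33.23, 1.9, -9.79] [0.517 0.242 0.192]
```

>>> jog_arm([
  [0,0,0,0,0,-4,1.5],
  [0,0,0,0,0,-8,1.5],
  [0,0,0,0,0,-12,1.5],
  [0,0,0,0,0,-16,1.5],
  [-0.07,0.014,-0.065,5,0,-16,1.5],
  [-0.14,0.028,-0.13,10,0,-16,1.5],
  [-0.2,0.042,-0.195,15,-0.1,-15.8,1.5],
  [-0.27,0.056,-0.26,20,-0.2,-15.6,1.5],
  [-0.34,0.07,-0.325,25,-0.3,-15.5,1.5],
  [-0.408,0.084,-0.39,30,-0.3,-15.3,1.5],
])

```text
time: 10.3
eef_pos: [0.4929, 0.2126, 0.2464]
orientation: [0.55, 0.809, 0.174, 0.117]
force: [0.7, 0.1, -1.2]
gripper_width: 0.302
gripper_force: 39.5
```

```bash
python3 -c "
from go import *
show(rackp('C',.017,.10))"
```

```text
t 10.3 p [0.4929 0.2126 0.2464] F [ 0.7  0.1 -1.2] w 0.302 gf 39.5
[0.002, -0.002, 0.002] [1.87, 0.85, 2.35] [0.502 0.236 0.228]
```

>>> jog_arm([
  [0,0,0,0.9,0.4,1.2,1.5],
  [0,0,0,1.9,0.8,2.3,1.5],
  [0,0,0,1.9,0.8,2.3,1.5],
  [0,0,0,1.9,0.8,2.3,1.5],
  [0,0,0,1.9,0.8,2.3,1.5],
  [0,0,0,1.9,0.8,2.3,1.5],
  [0,0,0,1.9,0.8,2.3,1.5],
  [0,0,0,1.9,0.8,2.3,1.5],
  [0,0,0,1.9,0.8,2.3,1.5],
  [0,0,0,1.9,0.8,2.3,1.5],
])

```text
time: 11.3
eef_pos: [0.5018, 0.2343, 0.227]
orientation: [0.551, 0.808, 0.172, 0.116]
force: [-0.3, -0.7, -0.9]
gripper_width: 0.3
gripper_force: 39.7
```

```bash
python3 -c "
from go import *
show(rackp('C',.017,.10),rackp('C',.017,.006))"
```

```text
t 11.3 p [0.5018 0.2343 0.227 ] F [-0.3 -0.7 -0.9] w 0.3 gf 39.7
[-0.003, -0.002, -0.001] [0.18, 0.16, -0.09] [0.502 0.236 0.228]
[-0.003, -0.002, -0.001] [0.17, 0.18, 9.31] [0.538 0.25  0.143]
```

>>> jog_arm([
  [0,0,0,0.2,0.1,2,1.5],
  [0,0,0,0.2,0.1,4,1.5],
  [0,0,0,0.2,0.1,6,1.5],
  [0,0,0,0.2,0.1,7,1.5],
  [0,0,0,0.2,0.1,7.5,1.5],
  [0,0,0,0.2,0.1,8,1.5],
  [0,0,0,0.2,0.1,8.4,1.5],
  [0,0,0,0.2,0.1,8.7,1.5],
  [0,0,0,0.2,0.1,9,1.5],
  [0,0,0,0.2,0.1,9.1,1.5],
])

```text
time: 12.3
eef_pos: [0.5363, 0.2503, 0.1441]
orientation: [0.551, 0.808, 0.172, 0.116]
force: [-0.2, 0.2, -1.1]
gripper_width: 0.296
gripper_force: 39.7
```

```bash
python3 -c "
from go import *
show(rackp('C',.017,.006))"
```

```text
t 12.3 p [0.5363 0.2503 0.1441] F [-0.2  0.2 -1.1] w 0.296 gf 39.7
[-0.003, -0.002, -0.001] [-0.04, 0.08, 0.2] [0.538 0.25  0.143]
```

>>> jog_arm([
  [0,0,0,0,0,0.2,1.5],
  [0,0,0,0,0,0.3,1.5],
  [0,0,0,0,0,0.3,1.5],
  [0,0,0,0,0,0.3,5],
  [0,0,0,0,0,0.3,5],
  [0,0,0,0,0,0.3,5],
  [0,0,0,0,0,0.3,5],
  [0,0,0,0,0,-3,5],
  [0,0,0,0,0,-8,5],
  [0,0,0,0,0,-13,5],
])

```text
time: 13.3
eef_pos: [0.4861, 0.2303, 0.2636]
orientation: [0.551, 0.809, 0.171, 0.115]
force: [1.8, 0.6, 0.1]
gripper_width: 0.585
gripper_force: 0.0
```

```bash
python3 -c "
from go import *
show(pick('B',.13))"
```

```text
t 13.3 p [0.4861 0.2303 0.2636] F [1.8 0.6 0.1] w 0.585 gf 0.0
[0.415, -0.02, 0.082] [-54.57, -8.59, 2.59] [ 0.622 -0.302  0.204]
```

>>> jog_arm([
  [0.05,0,0.01,-4.8,-0.8,-1,6],
  [0.1,-0.005,0.02,-9.6,-1.5,-1,6],
  [0.15,-0.01,0.03,-14.4,-2.3,-0.5,6],
  [0.2,-0.01,0.04,-19.2,-3,0,6],
  [0.25,-0.01,0.05,-24,-3.8,0.5,6],
  [0.3,-0.015,0.06,-28.8,-4.5,1,6],
  [0.35,-0.02,0.07,-33.6,-5.3,1.5,6],
  [0.415,-0.02,0.082,-38.4,-6,2,6],
  [0.415,-0.02,0.082,-43,-6.8,2.3,6],
  [0.415,-0.02,0.082,-47.5,-7.5,2.6,6],
])

```text
time: 14.3
eef_pos: [0.6079, -0.2344, 0.207]
orientation: [0.597, 0.802, 0.001, 0.001]
force: [0.3, -0.1, -0.9]
gripper_width: 0.702
gripper_force: 0.0
```

```bash
python3 -c "
from go import *
show(pick('B',.1))"
```

```text
t 14.3 p [ 0.6079 -0.2344  0.207 ] F [ 0.3 -0.1 -0.9] w 0.702 gf 0.0
[0.001, 0.0, 0.0] [-6.92, -0.56, 3.3] [ 0.622 -0.302  0.174]
```

>>> jog_arm([
  [0,0,0,-3,-0.3,1,6],
  [0,0,0,-6,-0.5,2,6],
  [0,0,0,-6.8,-0.6,3.3,6],
  [0,0,0,-6.8,-0.6,3.3,6],
  [0,0,0,-6.8,-0.6,3.3,6],
  [0,0,0,-6.8,-0.6,3.3,6],
  [0,0,0,-6.8,-0.6,3.3,6],
  [0,0,0,-6.8,-0.6,3.3,6],
  [0,0,0,-6.8,-0.6,3.3,6],
  [0,0,0,-6.8,-0.6,3.3,6],
])

```text
time: 15.3
eef_pos: [0.6211, -0.2991, 0.1752]
orientation: [0.597, 0.802, 0.001, 0.001]
force: [0.2, 0.1, 0.4]
gripper_width: 0.703
gripper_force: 0.0
```

```bash
python3 -c "
from go import *
show(pick('B',0))"
```

```text
t 15.3 p [ 0.6211 -0.2991  0.1752] F [0.2 0.1 0.4] w 0.703 gf 0.0
[0.002, 0.001, 0.001] [-0.34, 0.01, 10.12] [ 0.622 -0.302  0.074]
```

>>> jog_arm([
  [0,0,0,-0.3,0,5,6],
  [0,0,0,-0.3,0,10.1,6],
  [0,0,0,-0.3,0,10.1,6],
  [0,0,0,-0.3,0,10.1,6],
  [0,0,0,-0.3,0,10.1,1.5],
  [0,0,0,-0.3,0,10.1,1.5],
  [0,0,0,-0.3,0,10.1,1.5],
  [0,0,0,-0.3,0,10.1,1.5],
  [0,0,0,-0.3,0,10.1,1.5],
  [0,0,0,-0.3,0,10.1,1.5],
], grip_force=40)

```text
time: 16.3
eef_pos: [0.624, -0.3032, 0.0772]
orientation: [0.597, 0.802, 0.001, 0.003]
force: [-0.4, 0.2, 6.8]
gripper_width: 0.302
gripper_force: 39.5
```

```bash
python3 -c "
from go import *
show(pick('B',.19),rackp('B',.017,.12),rackp('B',.017,.06))"
```

```text
t 16.3 p [ 0.624  -0.3032  0.0772] F [-0.4  0.2  6.8] w 0.302 gf 39.5
[0.005, 0.005, 0.0] [0.05, -0.03, -18.68] [ 0.622 -0.302  0.264]
[-0.415, 0.022, -0.082] [47.63, 4.37, -15.69] [0.528 0.166 0.232]
[-0.415, 0.022, -0.082] [47.86, 6.78, -10.19] [0.551 0.175 0.177]
```

>>> jog_arm([
  [0,0,0,0,0,-4,1.5],
  [0,0,0,0,0,-8,1.5],
  [0,0,0,0,0,-12,1.5],
  [0,0,0,0.5,0,-16,1.5],
  [-0.04,0.002,-0.008,5,0.5,-16.5,1.5],
  [-0.09,0.004,-0.016,9.8,0.9,-16.5,1.5],
  [-0.13,0.006,-0.024,14.6,1.3,-16.5,1.5],
  [-0.17,0.008,-0.032,19.4,1.8,-16.5,1.5],
  [-0.21,0.01,-0.04,24.2,2.2,-16.5,1.5],
  [-0.25,0.012,-0.048,29,2.7,-16.5,1.5],
])

```text
time: 17.3
eef_pos: [0.5637, -0.015, 0.24]
orientation: [0.573, 0.81, 0.105, 0.071]
force: [-0.1, 0.1, -0.9]
gripper_width: 0.302
gripper_force: 39.2
```

```bash
python3 -c "
from go import *
show(rackp('B',.017,.10))"
```

```text
t 17.3 p [ 0.5637 -0.015   0.24  ] F [-0.1  0.1 -0.9] w 0.302 gf 39.2
[-0.165, 0.007, -0.035] [18.27, 2.7, 3.5] [0.536 0.169 0.214]
```

>>> jog_arm([
  [-0.04,0.002,-0.009,4.6,0.7,0.3,1.5],
  [-0.08,0.004,-0.018,9.2,1.4,0.8,1.5],
  [-0.12,0.005,-0.026,13.8,2,1.8,1.5],
  [-0.165,0.007,-0.035,18.2,2.7,3.4,1.5],
  [-0.165,0.007,-0.035,18.2,2.7,3.4,1.5],
  [-0.165,0.007,-0.035,18.2,2.7,3.4,1.5],
  [-0.165,0.007,-0.035,18.2,2.7,3.4,1.5],
  [-0.165,0.007,-0.035,18.2,2.7,3.4,1.5],
  [-0.165,0.007,-0.035,18.2,2.7,3.4,1.5],
  [-0.165,0.007,-0.035,18.2,2.7,3.4,1.5],
])

```text
time: 18.3
eef_pos: [0.5368, 0.1657, 0.2138]
orientation: [0.551, 0.808, 0.171, 0.117]
force: [0.1, 0.2, -0.9]
gripper_width: 0.302
gripper_force: 40.1
```

```bash
python3 -c "
from go import *
show(rackp('B',.017,.10),rackp('B',.017,.006))"
```

```text
t 18.3 p [0.5368 0.1657 0.2138] F [ 0.1  0.2 -0.9] w 0.302 gf 40.1
[-0.003, 0.0, -0.001] [0.35, 0.01, 0.01] [0.536 0.169 0.214]
[-0.003, 0.0, -0.001] [0.35, 0.04, 9.41] [0.571 0.183 0.128]
```

>>> jog_arm([
  [0,0,0,0.2,0,2,1.5],
  [0,0,0,0.2,0,4,1.5],
  [0,0,0,0.2,0,6,1.5],
  [0,0,0,0.2,0,7,1.5],
  [0,0,0,0.2,0,7.5,1.5],
  [0,0,0,0.2,0,8,1.5],
  [0,0,0,0.2,0,8.4,1.5],
  [0,0,0,0.2,0,8.8,1.5],
  [0,0,0,0.2,0,9.1,1.5],
  [0,0,0,0.2,0,9.2,1.5],
])

```text
time: 19.3
eef_pos: [0.5702, 0.1822, 0.1294]
orientation: [0.551, 0.809, 0.171, 0.116]
force: [-0.0, -0.5, -0.7]
gripper_width: 0.295
gripper_force: 40.1
```

```bash
python3 -c "
from go import *
show(rackp('B',.017,.006))"
```

```text
t 19.3 p [0.5702 0.1822 0.1294] F [-0.  -0.5 -0.7] w 0.295 gf 40.1
[-0.003, -0.001, 0.0] [0.03, 0.07, 0.18] [0.571 0.183 0.128]
```

>>> jog_arm([
  [0,0,0,0,0,0.2,1.5],
  [0,0,0,0,0,0.3,1.5],
  [0,0,0,0,0,0.3,1.5],
  [0,0,0,0,0,0.3,5],
  [0,0,0,0,0,0.3,5],
  [0,0,0,0,0,0.3,5],
  [0,0,0,0,0,0.3,5],
  [0,0,0,0,0,-3,5],
  [0,0,0,0,0,-8,5],
  [0,0,0,0,0,-13,5],
])

```text
time: 20.3
eef_pos: [0.5199, 0.1626, 0.2488]
orientation: [0.551, 0.809, 0.171, 0.116]
force: [0.8, -0.4, 0.8]
gripper_width: 0.583
gripper_force: 0.0
```

```bash
python3 -c "
from go import *
show(pick('D',.12))"
```

```text
t 20.3 p [0.5199 0.1626 0.2488] F [ 0.8 -0.4  0.8] w 0.583 gf 0.0
[0.405, -0.11, 0.518] [-42.65, -21.76, -1.89] [ 0.484 -0.31   0.178]
```

>>> jog_arm([
  [0.04,-0.01,0.05,-4.3,-2.2,-1,6],
  [0.08,-0.02,0.1,-8.5,-4.4,-1.5,6],
  [0.12,-0.03,0.16,-12.8,-6.5,-2,6],
  [0.16,-0.04,0.21,-17,-8.7,-2,6],
  [0.2,-0.055,0.26,-21.3,-10.9,-2,6],
  [0.24,-0.066,0.31,-25.6,-13,-2,6],
  [0.28,-0.08,0.36,-29.8,-15.2,-2,6],
  [0.32,-0.09,0.41,-34.1,-17.4,-2,6],
  [0.36,-0.1,0.46,-38.4,-19.6,-2,6],
  [0.405,-0.11,0.518,-42.6,-21.7,-1.9,6],
])

```text
time: 21.3
eef_pos: [0.4853, -0.3112, 0.1775]
orientation: [0.759, 0.651, 0.0, 0.0]
force: [0.3, 0.0, 0.2]
gripper_width: 0.708
gripper_force: 0.0
```

```bash
python3 -c "
from go import *
show(pick('D',.08))"
```

```text
t 21.3 p [ 0.4853 -0.3112  0.1775] F [0.3 0.  0.2] w 0.708 gf 0.0
[0.001, 0.0, -0.003] [0.1, -0.15, 3.95] [ 0.484 -0.31   0.138]
```

>>> jog_arm([
  [0,0,0,0.1,-0.1,5,6],
  [0,0,0,0.1,-0.1,9,6],
  [0,0,0,0.1,-0.1,12,6],
  [0,0,0,0.1,-0.1,12,6],
  [0,0,0,0.1,-0.1,12,6],
  [0,0,0,0.1,-0.1,12,1.5],
  [0,0,0,0.1,-0.1,12,1.5],
  [0,0,0,0.1,-0.1,12,1.5],
  [0,0,0,0.1,-0.1,12,1.5],
  [0,0,0,0.1,-0.1,12,1.5],
], grip_force=40)

```text
time: 22.3
eef_pos: [0.4863, -0.3088, 0.0596]
orientation: [0.758, 0.652, 0.001, 0.002]
force: [-0.0, 1.4, 7.0]
gripper_width: 0.299
gripper_force: 41.4
```

```bash
python3 -c "
from go import *
show(pick('D',.19),rackp('D',.017,.12),rackp('D',.017,.06))"
```

```text
t 22.3 p [ 0.4863 -0.3088  0.0596] F [-0.   1.4  7. ] w 0.299 gf 41.4
[0.005, 0.001, -0.0] [-0.18, -0.11, -18.84] [ 0.484 -0.31   0.248]
[-0.406, 0.113, -0.517] [41.39, 1.43, -15.83] [0.562 0.099 0.217]
[-0.406, 0.113, -0.517] [42.62, 3.52, -10.34] [0.584 0.108 0.163]
```

>>> jog_arm([
  [0,0,0,0,0,-4,1.5],
  [0,0,0,0,0,-8,1.5],
  [0,0,0,0,0,-12,1.5],
  [0,0,0,0.5,0,-16,1.5],
  [-0.045,0.012,-0.057,4.8,0.2,-16.5,1.5],
  [-0.09,0.025,-0.115,9.4,0.3,-16.5,1.5],
  [-0.135,0.037,-0.17,14,0.5,-16.5,1.5],
  [-0.18,0.05,-0.23,18.6,0.7,-16.5,1.5],
  [-0.225,0.062,-0.287,23.2,0.8,-16.5,1.5],
  [-0.27,0.075,-0.345,27.8,1,-16.5,1.5],
])

```text
time: 23.3
eef_pos: [0.5361, -0.0326, 0.2235]
orientation: [0.627, 0.766, 0.117, 0.079]
force: [1.0, -0.3, -1.9]
gripper_width: 0.299
gripper_force: 40.6
```

```bash
python3 -c "
from go import *
show(rackp('D',.017,.10))"
```

```text
t 23.3 p [ 0.5361 -0.0326  0.2235] F [ 1.  -0.3 -1.9] w 0.299 gf 40.6
[-0.135, 0.035, -0.171] [12.41, 4.95, 4.31] [0.569 0.102 0.199]
```

>>> jog_arm([
  [-0.04,0.01,-0.05,4,1.5,0.3,1.5],
  [-0.08,0.02,-0.11,8,3.2,1.5,1.5],
  [-0.135,0.035,-0.171,12.4,4.9,4.2,1.5],
  [-0.135,0.035,-0.171,12.4,4.9,4.2,1.5],
  [-0.135,0.035,-0.171,12.4,4.9,4.2,1.5],
  [-0.135,0.035,-0.171,12.4,4.9,4.2,1.5],
  [-0.135,0.035,-0.171,12.4,4.9,4.2,1.5],
  [-0.135,0.035,-0.171,12.4,4.9,4.2,1.5],
  [-0.135,0.035,-0.171,12.4,4.9,4.2,1.5],
  [-0.135,0.035,-0.171,12.4,4.9,4.2,1.5],
])

```text
time: 24.3
eef_pos: [0.5691, 0.0987, 0.1995]
orientation: [0.552, 0.808, 0.171, 0.117]
force: [0.2, -0.2, -0.5]
gripper_width: 0.298
gripper_force: 40.5
```

```bash
python3 -c "
from go import *
show(rackp('D',.017,.10),rackp('D',.017,.006))"
```

```text
t 24.3 p [0.5691 0.0987 0.1995] F [ 0.2 -0.2 -0.5] w 0.298 gf 40.5
[-0.002, 0.0, -0.003] [0.26, 0.1, 0.07] [0.569 0.102 0.199]
[-0.002, 0.0, -0.003] [0.27, 0.12, 9.47] [0.605 0.116 0.113]
```

>>> jog_arm([
  [0,0,0,0.2,0.05,2,1.5],
  [0,0,0,0.2,0.05,4,1.5],
  [0,0,0,0.2,0.05,6,1.5],
  [0,0,0,0.2,0.05,7,1.5],
  [0,0,0,0.2,0.05,7.5,1.5],
  [0,0,0,0.2,0.05,8,1.5],
  [0,0,0,0.2,0.05,8.4,1.5],
  [0,0,0,0.2,0.05,8.8,1.5],
  [0,0,0,0.2,0.05,9.1,1.5],
  [0,0,0,0.2,0.05,9.3,1.5],
])

```text
time: 25.3
eef_pos: [0.6038, 0.1152, 0.1145]
orientation: [0.551, 0.808, 0.171, 0.116]
force: [0.5, -0.6, -0.6]
gripper_width: 0.299
gripper_force: 40.5
```

```bash
python3 -c "
from go import *
show(rackp('D',.017,.006))"
```

```text
t 25.3 p [0.6038 0.1152 0.1145] F [ 0.5 -0.6 -0.6] w 0.299 gf 40.5
[-0.002, -0.0, -0.002] [0.0, 0.06, 0.15] [0.605 0.116 0.113]
```

>>> jog_arm([
  [0,0,0,0,0,0.2,1.5],
  [0,0,0,0,0,0.3,1.5],
  [0,0,0,0,0,0.3,1.5],
  [0,0,0,0,0,0.3,5],
  [0,0,0,0,0,0.3,5],
  [0,0,0,0,0,0.3,5],
  [0,0,0,0,0,0.3,5],
  [0,0,0,0,0,-3,5],
  [0,0,0,0,0,-8,5],
  [0,0,0,0,0,-13,5],
])

```text
time: 26.3
eef_pos: [0.5534, 0.0957, 0.2338]
orientation: [0.552, 0.808, 0.171, 0.116]
force: [1.5, -0.1, 0.6]
gripper_width: 0.587
gripper_force: 0.0
```

>>> jog_arm([
  [0,0,0,-3,-3,-2,5],
  [0,0,0,-6,-6,-5,5],
  [0,0,0,-9,-9,-6,5],
  [0,0,0,-12,-12,-7,5],
  [0,0,0,-15,-14,-7,5],
  [0,0,0,-18,-16,-7,5],
  [0,0,0,-18,-16,-7,5],
  [0,0,0,-18,-16,-7,5],
  [0,0,0,-18,-16,-7,5],
  [0,0,0,-18,-16,-7,5],
])

```text
time: 27.3
eef_pos: [0.4579, -0.1343, 0.2325]
orientation: [0.551, 0.809, 0.172, 0.116]
force: [-0.1, -0.1, 0.4]
gripper_width: 0.582
gripper_force: 0.0
```

```bash
python3 -c "
from go import *
import cv2
E=[]
a0,b0=optics.grab_frame('scene'),optics.grab_frame('top')
a=cv2.resize(a0[100:225,290:390,::-1],None,fx=4,fy=4,interpolation=2).copy();b=cv2.resize(b0[145:260,95:240,::-1],None,fx=3,fy=3,interpolation=2).copy()
a=cv2.convertScaleAbs(a,alpha=1.4);b=cv2.convertScaleAbs(b,alpha=1.4)
for k,(_,_,_,h,y) in BL.items():
    # predicted picture-face outline when seated
    q=place(RACK,led([(.026,y-.035,h),(.026,y+.035,h),(.026,y+.035,0),(.026,y-.035,0)]))
    for im,n,o,s in((a,'scene',(290,100),4),(b,'top',(95,145),3)):
        cv2.polylines(im,[((proj(n,q)-o)*s).astype(int)],True,(0,255,0),1)
b=cv2.copyMakeBorder(b,0,max(0,a.shape[0]-b.shape[0]),0,0,0)[:a.shape[0]]
cv2.imwrite('pics/final.png',cv2.resize(np.hstack([a,b]),None,fx=.95,fy=.95));print(np.hstack([a,b]).shape)
show()"
```

```text
(500, 835, 3)
t 27.4 p [ 0.4579 -0.1344  0.2325] F [-0.6 -0.3 -0.1] w 0.588 gf 0.0
```

View pics/final.png

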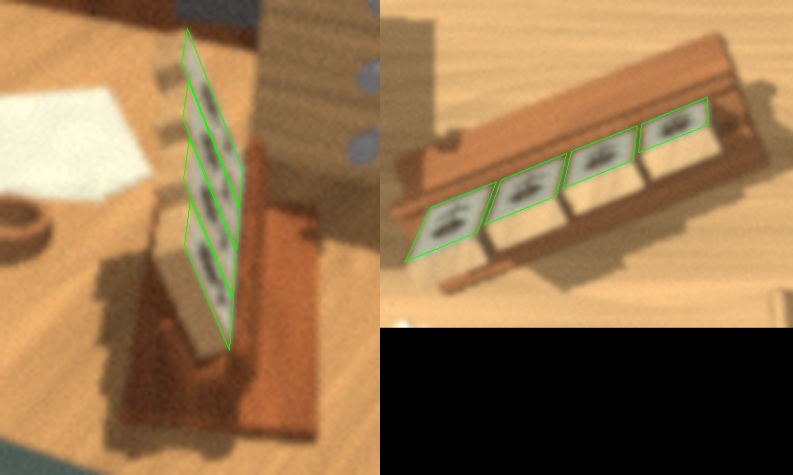

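The final picture shows all four blocks seated in height order, with the picture faces matching the predicted seated outlines in both views and small, even gaps.

```bash
python3 -c "
from workcell import workorder
print(workorder.job_done())"
```

```text
the job is handed in; nothing more can be done
None
```

I set the four plywood blocks on the rack, tallest at left to shortest at right, leaning back with pictures outward, and handed the job in at about 27 s; the hand-in gave no verdict, but the final pictures match the planned seating.

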